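# Load a bar mould into the filling carrier, cavities up

### The job

Take the bar mould (the tall, narrow plate with two long cavities) from its stand and lay it flat in the pocket of the filling carrier with its cavities facing up; either end may lead. Set it down without dropping it, then push it home against both the end stop and the side stop so that its edges are square to them, and let go. Leave the square praline mould and the other things on the bench where they are.

Things in the scene. Friction and masses are not known exactly. Their poses are not given: they have to be found in the camera images.
- bar_mould: The bar mould, to be loaded: rigid white plate 120 (own x) x 64 (own y) x 24 mm thick (own z), 0.16 kg, with two long cavities (104 x 22 mm, 12 deep) open in its +z face; back flat. Origin: centre of the back face; +z points out of the cavity face. At the start it stands on end in bar_rest, x vertical, +x end down, 120 mm tall. Edges are plain and can be gripped across the 64 mm.
- bar_rest: Fixed aluminium stand for the bar mould. Origin: centre of underside; base 90 x 94 x 8 mm. The mould stands on the base in a 27 mm slot over the origin, between a back panel on the -x side (46 wide, top at 45 mm) and a low lip on the +x side (top at 30 mm), with cheeks (top at 24 mm) beside its edges. Cavities face the stand's +x. Lift straight up 45 mm to clear.
- praline_mould: Bystander: square white mould plate 90 x 90 x 24 mm with nine round cavities, standing on edge (90 mm tall) in praline_rest. Origin: centre of its back face, +z out of the cavity face.
- praline_rest: Fixed aluminium stand like bar_rest, base 90 x 120 x 8 mm, holding the praline mould. Origin: centre of its underside.
- carrier: Fixed filling carrier with the pocket. Origin: on the table under the centre of the fully home mould. Dark base plate x -100 to +90, y -62 to +62, 12 mm thick; on it a pedestal 46 mm wide (y), x -78 to +60, its top (the pocket floor) 45 mm above the table. The mould lies with its length along x. Beside the pedestal, where there is no stop or lip, fingers have room down to the base.
- end_stop (a point): Middle of the end stop's face at pocket-floor height: carrier x=+60, y=0, z=45 mm. The steel stop is 8 mm thick, spans y -28 to +28 and rises 12 mm above the floor. Axes as the carrier's; the mould's end goes against it, pushed to +x.
- side_stop (a point): Middle of the side stop's face at pocket-floor height: carrier x=+25, y=+32, z=45 mm. The steel stop is 8 mm thick, spans x -5 to +55 and rises 12 mm above the floor. The mould's long edge goes against it, pushed to +y.
- side_lip (a point): Middle of the low lip's inner face opposite the side stop: carrier x=+41.5, y=-42, z=45 mm; it spans x +28 to +55, is 6 mm thick and rises 6 mm above the floor. Leaves the mould 10 mm of play in y.
- end_lip (a point): Middle of the low lip's inner face opposite the end stop: carrier x=-74, y=0, z=45 mm; it spans y -18 to +18, is 6 mm thick and rises 6 mm above the floor. Leaves the mould 14 mm of play in x.
- jar: Bystander: closed glass jar, 68 mm diameter, 85 mm tall, origin at centre of its underside.
- bottle: Bystander: white bottle, 54 mm diameter, 150 mm tall, origin at centre of its underside.
- bowl: Bystander: steel bowl, 120 mm diameter, 50 mm tall, origin at centre of its underside.
- cup: Bystander: steel cup, 72 mm diameter, 80 mm tall, origin at centre of its underside.
- scraper: Bystander: bench scraper lying flat, about 120 x 110 mm, 22 mm tall, with a round dark wooden handle, origin at its middle underneath.
- palette_knife: Bystander: palette knife, 220 mm long, lying flat along its own x, 22 mm tall.
Things that resemble listed ones, but are neither listed nor needed, are in the scene too. What is shaped like the carrier but purple is not meant.

How it is judged:
By the outcome, as a careful person would: the job done as asked, in the order asked, and still so for the second after the job is handed in, with the robot touching nothing.
It also fails if it takes over 64 s, if anything falls off the work surface, if the arm or the gripper's body presses on something with over 40 N, if the wrist force passes 120 N, or if a joint passes its speed limit or range.

### The arm

A 6-joint arm with a two-finger parallel gripper is mounted at the origin on the work surface. World frame = base frame: x ahead of the robot, y to its left, z up, the work surface at z = 0. Lengths are in mm, angles in rad, forces in N, time in s.
With the tool pointing down it reaches from about 350 to 975 mm from the base axis. Payload 7.1 kg.
Tool frame: the origin (TCP) lies between the finger pads; the fingertips stand 19 mm ahead of it and the grasp point (between the pads) is the TCP (ctrl.tcp_to_tips is the distance from the TCP to the fingertips, in mm); z points along the fingers, y is the line along which they close (so a half turn about z gives the same grasp; the last joint's range is limited). The gripper opens to 88 mm and grips with 3 to 60 N. Pads are 20 mm wide; open, the fingers measure 115 mm over their backs; the gripper's body (75 mm by 178 mm) begins 61 mm behind the grasp point.
Start: joints at [1.259, 0.423, 1.63, -0, 1.089, -0.019], TCP at [180.365, 598.392, 241.675] pointing down, gripper open.
Joint ranges: [-3, 3], [-0.9, 2.11], [0.09, 2.58], [-1.31, 4.45], [0.11, 2.69], [-2.54, 2.54]. Speed limits (rad/s): [2.39, 2.39, 3.01, 3.14, 3.14, 3.14].

### API

Orientations are given as a rotation vector (axis times angle).
In Python, from workcell import status, optics, ctrl gives the robot as it stands. The module is installed in compiled form; this text tells all that it offers.
- The arm moves only by the shell command python3 -m inch 'ROWS'. ROWS is JSON, a list that holds one entry, the list of rows, each a list of 7 numbers: the shift along the tool's x, y, z in mm, then the turn, a rotation vector about the tool's x, y, z in rad, then the opening in per cent of the stroke, from 0 (shut) to 100 (fully open). A call has 1 to 20 rows; each row is the pose to reach, as a shift and turn from the pose commanded when the call began, along the tool's axes at that moment; what a row does not reach only later rows make up. A row lasts 1/10 s, in which the tool goes at most 50 mm and 8.59 degrees, less where a joint would pass 70% of its speed; a pose out of reach is approached as far as the arm can. A call with a gripper value outside its range is refused whole. The fingers move at their own pace and stop on an object; the grip force is fixed at half the most. Time passes only in rows, so rows that repeat a pose let the fingers close. It gives the time, the measured TCP pose, the force, the opening and the grip force at its end, in the units of the state.
- status.get_obs(): the state, without advancing time (a new reading comes with each control period).
- optics.get_image(name): name is "scene" or "side" or "wrist"; returns a dict with "frame" (400x640x3 uint8, red, green, blue), "fx", "fy", "cx", "cy" (pixels), "k1" (the pictures are not rectified: a ray, as slopes to the right and down, at radius r is drawn at 1 + k1 r^2 times it, then the intrinsics apply), "rvec" (rotation vector, rad) and "tvec" (3), from world to camera coordinates, as OpenCV has them; the wrist camera has in their place "hand_eye" (4x4, takes a point from camera to tool coordinates, whose origin is the TCP and whose axes are the flange's). Camera axes: x right, y down, z forward; pixel columns grow to the right and rows downward; lengths in mm; the calibration is good to about 2 mm. A picture is of the moment at which its call begins: read the wrist's pose just before it. There is no depth.
- ctrl.close_job(): hands the job in; it is judged then, once.
The state is a dict: "t": time; "qpos": joint angles; "qvel": joint speeds; "joint_torque": joint torques, N m; "ee_pos": TCP position; "orientation": TCP orientation; "ft_force": force on the tool from outside, world axes, zero at the start; "moment": the same for the moment, N m; "width": finger opening in mm; "grasp_force": force on a finger pad.
Only numpy, scipy, OpenCV 4.12 (cv2) and the standard library are available. Lean on these libraries where they do the work, as an engineer would, in place of code of your own. Each camera call takes 0.05 s, during which the arm holds its last target. There are 200 camera calls.

## Working session

There is one attempt and no reset: what is moved stays moved. The work goes in short steps, Python scripts to look and compute and a shell command to move; the robot and the scene stay as the last step left them, time stands still between calls to the robot, and variables do not carry over. Pictures are saved under pics/ and viewed, at most 10 in all, crops included, and the job is handed in when it is done.

```bash
mkdir -p pics; cat > h.py <<'E'
import numpy as np, cv2, pickle
from scipy.spatial.transform import Rotation as R
from workcell import status, optics, ctrl
def grab(name,tag):
    o=status.get_obs(); im=optics.get_image(name); im['obs']=o
    cv2.imwrite(f'pics/{tag}.png',im['frame'][:,:,::-1]); pickle.dump(im,open(f'pics/{tag}.pkl','wb')); return im
def load(tag): return pickle.load(open(f'pics/{tag}.pkl','rb'))
def cam(im):
    if 'rvec' in im:
        Rc=R.from_rotvec(np.ravel(im['rvec'])).as_matrix(); t=np.ravel(im['tvec']); return Rc.T,-Rc.T@t
    T=np.array(im['hand_eye']); o=im['obs']; Rt=R.from_rotvec(o['orientation']).as_matrix()
    return Rt@T[:3,:3], Rt@T[:3,3]+np.array(o['ee_pos'])
def ray(im,u,v):
    K=np.array([[im['fx'],0,im['cx']],[0,im['fy'],im['cy']],[0,0,1.]])
    p=cv2.undistortPoints(np.array([[[u,v]]],float),K,np.array([im['k1'],0,0,0.]))[0,0]
    A,c=cam(im); return c,A@np.array([p[0],p[1],1])
def onz(im,u,v,z):
    c,d=ray(im,u,v); return c+d*(z-c[2])/d[2]
def proj(im,P):
    A,c=cam(im); q=A.T@(np.array(P,float)-c); x=q[:2]/q[2]; s=1+im['k1']*(x@x)
    return np.array([im['fx']*x[0]*s+im['cx'],im['fy']*x[1]*s+im['cy']])
E
python3 - <<'E'
from h import *
for n in ['scene','side','wrist']:
    im=grab(n,n+'0'); A,c=cam(im); print(n,c.round(),A[:,2].round(2),im['fx'],im['k1'])
a=cv2.imread('pics/scene0.png')
print(status.get_obs())
E
```

```text
scene [1097.    7.  897.] [-0.56 -0.05 -0.82] 406.03906227993747 -0.03525063961822494
side [ 199. -651.  868.] [ 0.28  0.57 -0.77] 423.4996554166376 0.028664504868457112
wrist [117. 617. 383.] [ 0.23 -0.07 -0.97] 354.0153267846325 0.011140928304924318
{'t': 0.15, 'qpos': array([ 1.25902068e+00,  4.23674940e-01,  1.63049262e+00,  1.21818296e-05,
        1.08861107e+00, -1.89691459e-02]), 'qvel': array([ 0.00029442, -0.00327596, -0.00208282,  0.00068758,  0.00042614,
        0.00039495]), 'joint_torque': array([ 2.86397326e-04, -5.44983172e+01, -2.73916626e+01,  6.44380529e-02,
        2.05002056e-02, -8.13626252e-05]), 'ee_pos': array([180.22950682, 598.02559065, 241.08282146]), 'orientation': array([-4.58276764e-01, -3.10777894e+00,  1.83459608e-03]), 'ft_force': array([ 0.67729023, -0.19080514, -1.1576519 ]), 'moment': array([ 0.03721823, -0.02932535,  0.02229031]), 'grasp_force': 0.0, 'width': 88.01512406748645}
```

View pics/scene0.png

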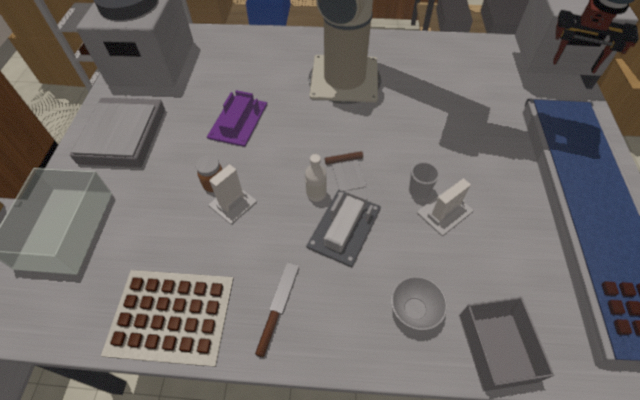

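View pics/side0.png

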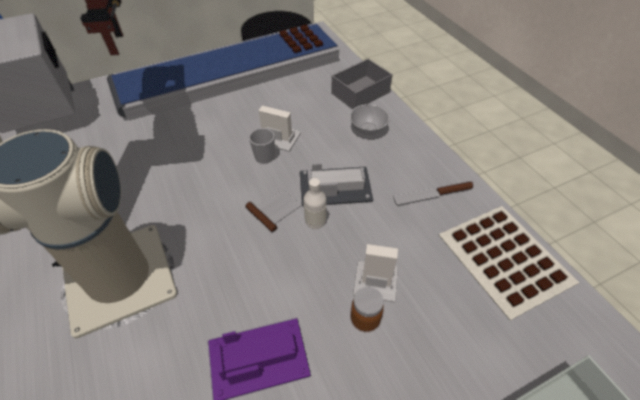

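The scene view shows the robot base at (345,75), grey carrier at (345,228), a tall narrow mould at (230,190), a square mould at (450,205), a jar at (208,172) and a bottle at (316,180). The purple carrier at (238,118) is a decoy. In the side view the bar mould is at (380,265), the carrier at (336,185). Next, enlarged crops.

```bash
python3 - <<'E'
from h import *
s=cv2.imread('pics/scene0.png'); d=cv2.imread('pics/side0.png')
def c(i,x,y): return cv2.resize(i[y:y+75,x:x+100],(400,300),interpolation=cv2.INTER_CUBIC)
cv2.imwrite('pics/comp1.png',np.vstack([np.hstack([c(s,180,153),c(s,298,188)]),np.hstack([c(d,330,235),c(d,285,150)])]))
im=load('scene0')
for n,u,v,z in [('bar',232,205,8),('pral',446,212,8),('carr',345,228,45)]: print(n,onz(im,u,v,z).round())
im=load('side0')
for n,u,v,z in [('bar',377,285,8),('carr',336,182,45)]: print(n,onz(im,u,v,z).round())
E
```

```text
bar [ 531. -276.    8.]
pral [516. 282.   8.]
carr [602.  22.  45.]
bar [ 518. -289.    8.]
carr [566.   1.  45.]
```

View pics/comp1.png

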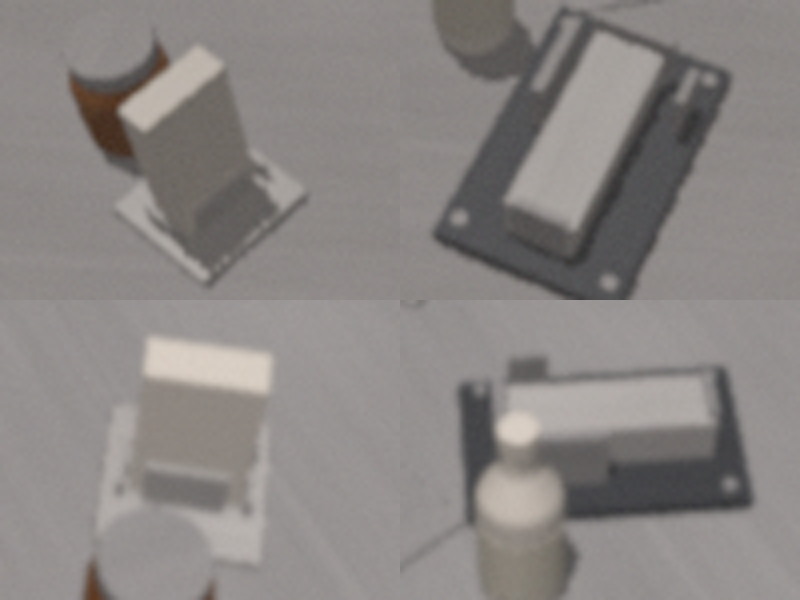

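The composite shows the bar mould's lit top at crop (170,88) (scene) with the jar just behind it, and the carrier's side stop at upper left and short lip at upper right. So carrier +x points away from the scene camera, toward the robot. No cavities are visible yet on either face. I'll compute the poses from masks.

```bash
python3 - <<'E'
from h import *
def rect(tag,m,z,seed):
    im=load(tag); n,l=cv2.connectedComponents(m.astype(np.uint8)); 
    k=l[seed[1],seed[0]]; ys,xs=np.where(l==k)
    c=cv2.findContours((l==k).astype(np.uint8),cv2.RETR_EXTERNAL,cv2.CHAIN_APPROX_NONE)[0][0][:,0]
    P=np.array([onz(im,u,v,z)[:2] for u,v in c]).astype(np.float32); (cx,cy),(w,h),a=cv2.minAreaRect(P)
    print(tag,seed,len(xs),np.round([cx,cy,w,h,a],1))
for t,bs,cs,hs in [('scene0',(223,181),(362,245) ,None),('side0',(382,252),(342,200),None)]:
    f=load(t)['frame'].astype(int); g=f.mean(2); print(t,g[bs[1],bs[0]],g[cs[1],cs[0]],f[cs[1],cs[0]])
    for th in (165,180): 
        if g[bs[1],bs[0]]>th: rect(t,g>th,128,bs)
    for th in (75,90): rect(t,g<th,12,cs)
im=load('scene0')
c=lambda u,v:((u-400)/4+298,v/4+188)
P=[onz(im,*c(*p),45)[:2].round() for p in [(588,20),(665,50),(578,232),(508,205)]]; print('ped',P)
P=[onz(im,*c(*p),57)[:2].round() for p in [(572,15),(535,92),(695,68),(680,105)]]; print('stop',P)
b=lambda u,v:(u/4+180,v/4+153)
print('bartop',[onz(im,*b(*p),128)[:2].round() for p in [(118,115),(200,45),(225,68),(150,132)]])
im=load('side0'); b=lambda u,v:(u/4+330,(v-300)/4+235)
print('bartop',[onz(im,*b(*p),128)[:2].round() for p in [(147,338),(272,352),(268,393),(143,375)]])
c=lambda u,v:((u-400)/4+285,(v-300)/4+150)
print('base',[onz(im,*c(*p),12)[:2].round() for p in [(460,382),(723,367),(750,503),(468,520)]])
E
```

```text
scene0 110.33333333333333 89.33333333333333 [91 88 89]
scene0 (362, 245) 211844 [782.2 659.7   0.    0.    0. ]
scene0 (362, 245) 1966 [571.2   1.7 165.9 190.6  68.5]
side0 206.33333333333334 70.0 [69 69 72]
side0 (382, 252) 345 [ 523.9 -276.    26.8   66.5   53.3]
side0 (382, 252) 295 [ 523.6 -276.3   23.4   63.6   53.5]
side0 (342, 200) 491 [6.000e+02 5.000e-01 1.125e+02 1.180e+02 6.800e+01]
side0 (342, 200) 628 [600.4   3.  121.5 123.5  68.7]
ped [array([499.,  18.]), array([519.,  68.]), array([651.,  18.]), array([636., -24.])]
stop [array([505.,   8.]), array([564., -12.]), array([540.,  85.]), array([567.,  76.])]
bartop [array([ 546., -304.]), array([ 490., -266.]), array([ 507., -247.]), array([ 557., -282.])]
bartop [array([ 504., -249.]), array([ 558., -286.]), array([ 542., -306.]), array([ 491., -268.])]
base [array([511., 111.]), array([683.,  41.]), array([635., -74.]), array([464.,  -4.])]
```

```bash
python3 - <<'E'
from h import *
n=np.array([.59,.807,0]); C=np.array([524,-276,0.])
def onpl(im,u,v,off):
    c,d=ray(im,u,v); s=((C+off*n-c)@n)/(d@n); return c+s*d
im=load('side0'); b=lambda u,v:(u/4+330,(v-300)/4+235)
for p in [(145,465),(230,475),(230,510),(143,500)]: print('side',[onpl(im,*b(*p),o).round() for o in (-12,-17)])
im=load('scene0'); b=lambda u,v:(u/4+180,v/4+153)
for p in [(190,215),(248,175),(275,195),(190,235)]: print('scene',[onpl(im,*b(*p),o).round() for o in (12,17)])
s=load('scene0')['frame'][160:225,200:265]; d=load('side0')['frame'][240:305,350:415]
e=[cv2.resize(np.clip((x.astype(float)-x.min())*1.0,0,255).astype(np.uint8),(400,400),interpolation=cv2.INTER_CUBIC) for x in (s,d)]
cl=cv2.createCLAHE(6,(3,3)); cv2.imwrite('pics/comp2.png',np.hstack([cl.apply(cv2.cvtColor(x,cv2.COLOR_RGB2GRAY)) for x in e]))
E
```

```text
side [array([ 498., -272.,   36.]), array([ 495., -276.,   44.])]
side [array([ 536., -299.,   39.]), array([ 532., -303.,   47.])]
side [array([ 539., -302.,   -0.]), array([ 536., -306.,    9.])]
side [array([ 500., -273.,   -4.]), array([ 496., -277.,    5.])]
scene [array([ 550., -280.,   28.]), array([ 555., -277.,   36.])]
scene [array([ 510., -251.,   18.]), array([ 516., -249.,   26.])]
scene [array([ 498., -242.,  -24.]), array([ 503., -240.,  -15.])]
scene [array([ 554., -283.,   10.]), array([ 559., -280.,   18.])]
```

View pics/comp2.png

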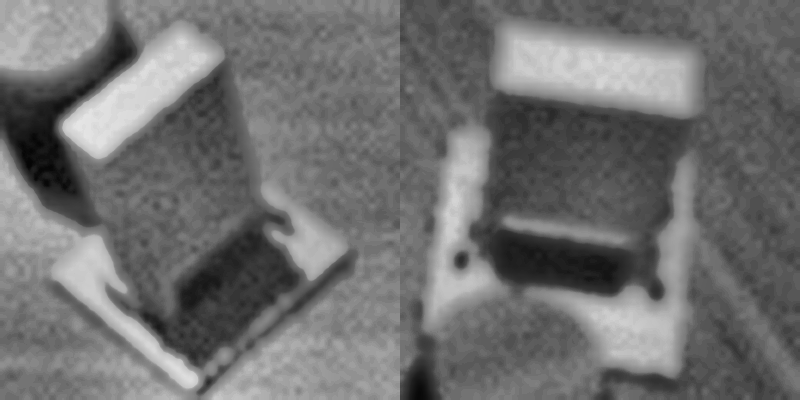

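The left half (scene) shows the mould's plain-looking face with a low dark lip at its foot. The right half (side) shows a panel with a bright top edge at about (565,230), which works out to z≈45 mm. So the back panel faces the side camera, and the cavities face +n≈(0.59,0.81). I'll confirm with the wrist camera after moving there, using a grasp tilted 60° from vertical. First I work out the moves and the bystander positions.

```bash
cat >> h.py <<'E'
def Rtool(yaw_y,tilt):
    """tool y horizontal at angle yaw_y(deg), pointing down, then tilted about tool y by tilt deg"""
    y=np.array([np.cos(np.radians(yaw_y)),np.sin(np.radians(yaw_y)),0]); z=np.array([0,0,-1.]); x=np.cross(y,z)
    return np.column_stack([x,y,z])@R.from_rotvec([0,np.radians(tilt),0]).as_matrix()
def delta(pos,Rt,cur=None):
    o=status.get_obs(); p,q=(o['ee_pos'],R.from_rotvec(o['orientation']).as_matrix()) if cur is None else cur
    return np.r_[q.T@(np.array(pos)-p),R.from_matrix(q.T@Rt).as_rotvec()].round(3)
E
python3 - <<'E'
from h import *
s=load('scene0'); d=load('side0')
print('bottle',onz(d,316,223,0).round(),onz(s,318,196,0).round(),'jar top',onz(d,369,301,85).round(),onz(s,208,163,85).round(),'cup',onz(s,424,174,80).round())
print('D1',delta([590,-185,240],Rtool(-36.1,0)))
print('D2',delta([590,-185,155],Rtool(-36.1,-60),([590,-185,240],Rtool(-36.1,0))))
E
```

```text
bottle [474. -65.   0.] [482. -53.   0.] jar top [ 457. -345.   85.] [ 456. -339.   85.] cup [452. 215.  80.]
D1 [-6.18346e+02 -6.31417e+02  1.81100e+00 -1.00000e-03  1.00000e-03
  1.90800e+00]
D2 [ 0.     0.    85.     0.    -1.047 -0.   ]
```

```bash
python3 -m inch '[[[-618,-631,0,0,0,1.908,100],[-618,-631,0,0,0,1.908,100],[-618,-631,0,0,0,1.908,100],[-618,-631,0,0,0,1.908,100],[-618,-631,0,0,0,1.908,100],[-618,-631,0,0,0,1.908,100],[-618,-631,0,0,0,1.908,100],[-618,-631,0,0,0,1.908,100],[-618,-631,0,0,0,1.908,100],[-618,-631,0,0,0,1.908,100],[-618,-631,0,0,0,1.908,100],[-618,-631,0,0,0,1.908,100],[-618,-631,0,0,0,1.908,100],[-618,-631,0,0,0,1.908,100],[-618,-631,0,0,0,1.908,100],[-618,-631,0,0,0,1.908,100],[-618,-631,0,0,0,1.908,100],[-618,-631,0,0,0,1.908,100],[-618,-631,0,0,0,1.908,100],[-618,-631,0,0,0,1.908,100]]]'; python3 -c "
from h import *
o=status.get_obs();print(o['qpos'].round(2));print(delta([590,-185,240],Rtool(-36.1,0)))"
```

```text
t: 2.15
ee_pos: [589.4, -184.4, 240.9]
orientation: [-2.8, -1.421, 0.001]
ft_force: [0.2, 0.5, -0.5]
width: 87.9
grasp_force: 0.0
[-0.32  0.41  1.65  0.    1.08  0.31]
[-0.15   0.818  0.944 -0.001  0.    -0.001]
```

```bash
python3 -m inch '[[[0,0,30,0,-0.3,0,100],[0,0,60,0,-0.6,0,100],[0,0,85,0,-0.9,0,100],[0,0,85,0,-1.047,0,100],[0,0,85,0,-1.047,0,100],[0,0,85,0,-1.047,0,100],[0,0,85,0,-1.047,0,100],[0,0,85,0,-1.047,0,100],[0,0,85,0,-1.047,0,100],[0,0,85,0,-1.047,0,100],[0,0,85,0,-1.047,0,100]]]'; python3 -c "
from h import *
o=status.get_obs();print(o['qpos'].round(2));print(delta([590,-185,155],Rtool(-36.1,-60)))
grab('wrist','w1')"
```

```text
t: 3.25
ee_pos: [590.0, -184.7, 158.4]
orientation: [2.131, 1.081, -1.224]
ft_force: [0.6, -0.8, -0.4]
width: 87.6
grasp_force: 0.0
[ 0.01  0.85  1.44 -0.77  1.63  0.92]
[ 2.814e+00  1.600e-01  1.934e+00  0.000e+00 -3.000e-03 -2.000e-03]
```

View pics/w1.png

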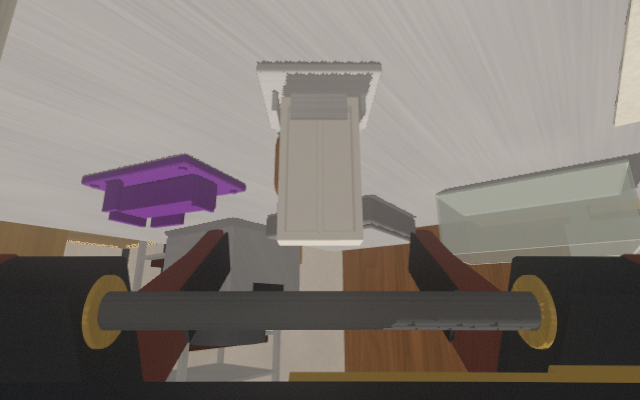

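The wrist view (upside down) shows the two long cavities facing the gripper. The mould's top edge runs from (277,243) to (362,243) and its foot is near v=95, centred between the fingers. The cavity side is confirmed; now I check the alignment.

```bash
python3 - <<'E'
from h import *
im=load('w1'); f=im['frame'].astype(int).mean(2)
for v in (130,170,200,230,238): 
    g=np.diff(f[v,260:380]); o=np.argsort(-abs(g))[:6]; print(v,sorted((int(k)+260,int(g[k])) for k in o))
g=np.diff(f[210:255,320]); print('top',[(int(k)+210,int(g[k])) for k in np.argsort(-abs(g))[:4]])
n=np.array([np.cos(np.radians(53.9)),np.sin(np.radians(53.9)),0]); my=np.array([-n[1],n[0],0]); C=np.array([524,-276,0.])
def onpl(u,v,off):
    c,d=ray(im,u,v); P=c+d*((C+off*n-c)@n)/(d@n); return np.round([(P-C)@my,P[2]],1)
for p in [(277,243),(362,243),(279,170),(360,170),(281,130),(359,130),(320,243)]: print(p,onpl(*p,12))
E
```

```text
130 [(279, -16), (280, -10), (286, -8), (349, -8), (358, 22), (359, 11)]
170 [(273, -28), (274, -45), (277, 20), (278, 32), (279, 10), (360, 11)]
200 [(277, -12), (286, 7), (351, -10), (360, -14), (361, -25), (362, -14)]
230 [(275, 18), (276, 27), (277, 11), (362, 11), (376, -9), (378, -14)]
238 [(267, 7), (268, 7), (275, 4), (276, 5), (362, 11), (363, 8)]
top [(239, 31), (245, -25), (240, 21), (244, -12)]
(277, 243) [ 31.4 129.3]
(362, 243) [-30.7 129.5]
(279, 170) [31.6 72.3]
(360, 170) [-31.2  72.5]
(281, 130) [31. 38.]
(359, 130) [-31.6  38.2]
(320, 243) [  0.  129.4]
```

```bash
python3 -c "
from h import *
print(delta([524,-276,90],Rtool(-36.1,-60)))"
```

```text
[ 2.47600e+00  3.74000e-01  1.31709e+02  0.00000e+00 -3.00000e-03
 -2.00000e-03]
```

```bash
python3 -m inch '[[[2.5,0,40,0,0,0,100],[2.5,0,80,0,0,0,100],[2.5,0,110,0,0,0,100],[2.5,0,131,0,0,0,100],[2.5,0,131,0,0,0,100],[2.5,0,131,0,0,0,100]]]'; python3 -c "
from h import *
print(delta([524,-276,90],Rtool(-36.1,-60)))"; python3 -m inch '[[[0,0,0,0,0,0,70],[0,0,0,0,0,0,60],[0,0,0,0,0,0,60],[0,0,0,0,0,0,60],[0,0,0,0,0,0,60],[0,0,0,0,0,0,60],[0,0,0,0,0,0,60],[0,0,0,0,0,0,60]]]'
```

```text
t: 3.9
ee_pos: [524.5, -274.9, 89.7]
orientation: [2.129, 1.08, -1.227]
ft_force: [0.1, 0.0, -0.1]
width: 88.1
grasp_force: 0.0
[-0.816  0.272  0.876 -0.    -0.001 -0.001]
t: 4.7
ee_pos: [524.3, -274.7, 89.3]
orientation: [2.128, 1.082, -1.227]
ft_force: [3.2, 2.4, 5.7]
width: 63.7
grasp_force: 30.0
```

```bash
python3 -m inch '[[[-8.66,0,-5,0,0,0,50],[-17.3,0,-10,0,0,0,50],[-34.6,0,-20,0,0,0,50],[-52,0,-30,0,0,0,50],[-78,0,-45,0,0,0,50],[-104,0,-60,0,0,0,50],[-130,0,-75,0,0,0,50],[-130,0,-75,0,0,0,50],[-130,0,-75,0,0,0,50]]]'; python3 -c "
from h import *
o=status.get_obs();print(o['qpos'].round(2))
ex=np.array([-.930,.367,0]);O=np.array([569,20,0.]); ya=68.5
# above carrier: mould centre at carrier x=-7,y=-5 -> TCP 22 back along x
tgt=O+ex*(-7-22)+np.array([.367,.93,0])*5+[0,0,200]
print(tgt); print(delta(tgt,Rtool(ya,30)))"
```

```text
t: 5.6
ee_pos: [523.5, -274.9, 239.2]
orientation: [2.129, 1.081, -1.227]
ft_force: [0.0, -0.1, -2.9]
width: 64.0
grasp_force: 30.0
[-0.12  0.67  1.59 -0.86  1.58  0.83]
[597.805  14.007 200.   ]
[ 172.803 -110.284 -220.183   -0.509    1.077   -1.906]
```

```bash
python3 -m inch '[[[-10,0,-6,0,0.14,0,50],[-20,0,-12,0,0.28,0,50],[-35,0,-20,0,0.42,0,50],[-35,0,-20,0,0.56,0,50],[-35,0,-20,0,0.7,0,50],[-35,0,-20,0,0.84,0,50],[-35,0,-20,0,0.98,0,50],[-35,0,-20,0,1.12,0,50],[-35,0,-20,0,1.26,0,50],[-35,0,-20,0,1.4,0,50],[-35,0,-20,0,1.5,0,50],[-35,0,-20,0,1.571,0,50],[-35,0,-20,0,1.571,0,50],[-35,0,-20,0,1.571,0,50]]]'; python3 -c "
from h import *
o=status.get_obs();print(o['qpos'].round(2),o['width'])
print(delta([523.5,-275,280],Rtool(-36.1,30)))
print(delta([598,14,200],Rtool(68.5,30)))"
```

```text
t: 7.0
ee_pos: [522.9, -275.0, 277.7]
orientation: [-2.52, -1.278, -0.671]
ft_force: [0.7, -0.2, -2.6]
width: 63.6
grasp_force: 30.0
[-0.75  0.37  1.72  0.56  1.19 -0.37] 63.62822517808958
[ 1.458e+00  5.240e-01 -1.823e+00 -3.000e-03  1.000e-03 -3.000e-03]
[ 2.01699e+02 -1.09552e+02  2.06162e+02  9.10000e-01 -2.00000e-03
 -1.58400e+00]
```

```bash
python3 -m inch '[[[19,-9,14,0.076,0,-0.132,50],[37,-18,29,0.152,0,-0.264,50],[55,-27,43,0.228,0,-0.396,50],[74,-37,57,0.303,0,-0.528,50],[92,-46,71,0.379,0,-0.66,50],[111,-55,86,0.455,0,-0.792,50],[130,-64,100,0.531,0,-0.924,50],[148,-73,114,0.607,0,-1.056,50],[166,-82,129,0.683,0,-1.188,50],[185,-92,143,0.758,0,-1.32,50],[203,-101,157,0.834,0,-1.452,50],[222,-110,171,0.91,0,-1.584,50],[222,-110,171,0.91,0,-1.584,50],[222,-110,171,0.91,0,-1.584,50],[222,-110,171,0.91,0,-1.584,50]]]'; python3 -c "
from h import *
o=status.get_obs();print(o['qpos'].round(2),o['width'])
print(delta([598,14,240],Rtool(68.5,30)))
for n in ('scene','side','wrist'): grab(n,n+'2')
a=[cv2.imread(f'pics/{n}2.png') for n in ('scene','side','wrist')]
c=lambda i,x,y:cv2.resize(i[y:y+125,x:x+166],(400,300),interpolation=cv2.INTER_CUBIC)
cv2.imwrite('pics/comp3.png',np.vstack([np.hstack([c(a[0],260,150),c(a[1],250,100)]),np.hstack([cv2.resize(a[2],(480,300)),np.zeros((300,320,3),np.uint8)])]))"
```

```text
t: 8.5
ee_pos: [598.3, 14.2, 242.3]
orientation: [-0.49, -2.582, -0.132]
ft_force: [0.2, -0.5, -2.6]
width: 63.6
grasp_force: 30.0
[-0.07  0.62  1.39  0.15  1.63 -1.29] 63.60436599352688
[-9.670e-01 -2.790e-01  2.153e+00  1.000e-03  3.000e-03  1.000e-03]
```

View pics/comp3.png

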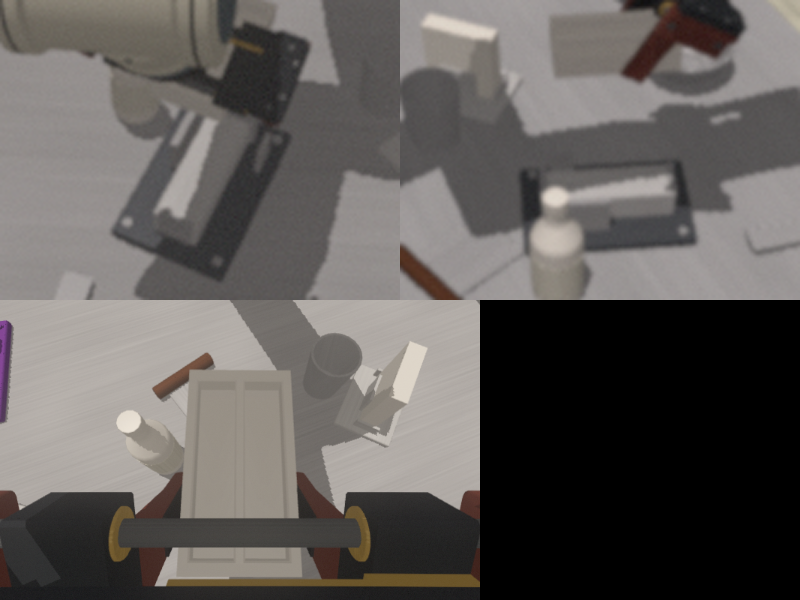

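The mould is held level with the cavities up. In the wrist view (shown at 0.75 scale) its far edge runs from (190,370) to (290,370), and in the scene and side views the carrier is empty below it. I'll refine the carrier pose and check the held mould's offsets.

```bash
python3 - <<'E'
from h import *
im=load('scene0'); c=lambda u,v:((u-400)/4+298,v/4+188)
S=[onz(im,*c(*p),12)[:2] for p in [(562,8),(730,75),(435,238)]]
im2=load('scene2'); c2=lambda u,v:(u/2.41+260,v/2.4+150)
S2=[onz(im2,*c2(*p),12)[:2] for p in [(288,130),(113,233),(220,280)]]
im=load('side0'); c=lambda u,v:((u-400)/4+285,(v-300)/4+150)
D=[onz(im,*c(*p),12)[:2] for p in [(460,382),(723,367),(750,503),(468,520)]]
im2=load('side2'); c2=lambda u,v:((u-400)/2.41+250,v/2.4+100)
D2=[onz(im2,*c2(*p),12)[:2] for p in [(520,170),(682,163),(695,243),(528,252)]]
# model corners: A(+x,+y) far-left scene, B(+x,-y), C(-x,+y), Dd(-x,-y)
M=dict(A=(90,62),B=(90,-62),C=(-100,62),D=(-100,-62))
def fit(keys,P):
    m=np.array([M[k] for k in keys],float); P=np.array(P); mc,pc=m.mean(0),P.mean(0)
    U,s,V=np.linalg.svd((m-mc).T@(P-pc)); Rm=(U@np.diag([1,np.linalg.det(U@V)])@V).T
    t=pc-Rm@mc; print(keys,t.round(1),np.degrees(np.arctan2(Rm[1,0],Rm[0,0])).round(1),(P-(m@Rm.T+t)).round(1).tolist())
fit('ABC',S); fit('BCD',S2); fit('BDCA',D); fit('BDCA',D2)
w=load('wrist2'); g=w['frame'].astype(int).mean(2); o=w['obs']; Rt=Rtool(68.5,0)
for u,v in [(253,93),(389,93),(248,200),(394,200)]:
    P=onz(w,u,v,o['ee_pos'][2]+12); print((u,v),(Rt.T@(P-o['ee_pos'])).round(1))
E
```

```text
ABC [574.3  24.8] 158.6 [[-0.2, 1.4], [0.8, -2.9], [-0.6, 1.5]]
BCD [570.6  21.2] 159.9 [[-1.5, -0.5], [-0.2, 3.8], [1.7, -3.3]]
BDCA [568.6  20.4] 157.7 [[2.4, -0.7], [-2.1, 1.3], [-2.3, 0.6], [2.0, -1.2]]
BDCA [569.   18.2] 157.2 [[0.2, 0.1], [-1.8, -0.9], [-2.9, 2.1], [4.5, -1.3]]
(253, 93) [ 78.5 -30.5 -12. ]
(389, 93) [ 78.5  32.1 -12. ]
(248, 200) [ 27.2 -30.  -12. ]
(394, 200) [ 27.2  31.5 -12. ]
```

```bash
python3 -c "
from h import *
print(delta([597,15,80],Rtool(68.2,30)))"
```

```text
[-7.92200e+01  9.48000e-01  1.42013e+02 -0.00000e+00  3.00000e-03
  4.00000e-03]
```

```bash
python3 -m inch '[[[-20,0,35,0,0,0,50],[-40,1,71,0,0,0,50],[-60,1,106,0,0,0,50],[-70,1,125,0,0,0,50],[-79,1,142,0,0.003,0.004,50],[-79,1,142,0,0.003,0.004,50],[-79,1,142,0,0.003,0.004,50],[-79,1,142,0,0.003,0.004,50]]]'; python3 -c "
from h import *
o=status.get_obs();print(o['qpos'].round(2),o['width'])
print(delta([597,15,80],Rtool(68.2,30)))
for n in ('scene','side','wrist'): grab(n,n+'3')
a=[cv2.imread(f'pics/{n}3.png') for n in ('scene','side','wrist')]
c=lambda i,x,y:cv2.resize(i[y:y+75,x:x+100],(400,300),interpolation=cv2.INTER_CUBIC)
cv2.imwrite('pics/comp4.png',np.vstack([np.hstack([c(a[0],298,188),c(a[1],285,150)]),np.hstack([cv2.resize(a[2][:,100:540],(330,300)),cv2.resize(a[2][40:200,180:430],(470,300))])]))"
```

```text
t: 9.45
ee_pos: [598.1, 16.1, 81.4]
orientation: [-0.493, -2.58, -0.133]
ft_force: [0.2, -0.7, -1.9]
width: 64.3
grasp_force: 30.0
[-0.07  0.81  1.45  0.16  1.39 -1.33] 64.32683799267647
[-0.182 -1.398  1.548 -0.     0.002  0.003]
```

View pics/comp4.png

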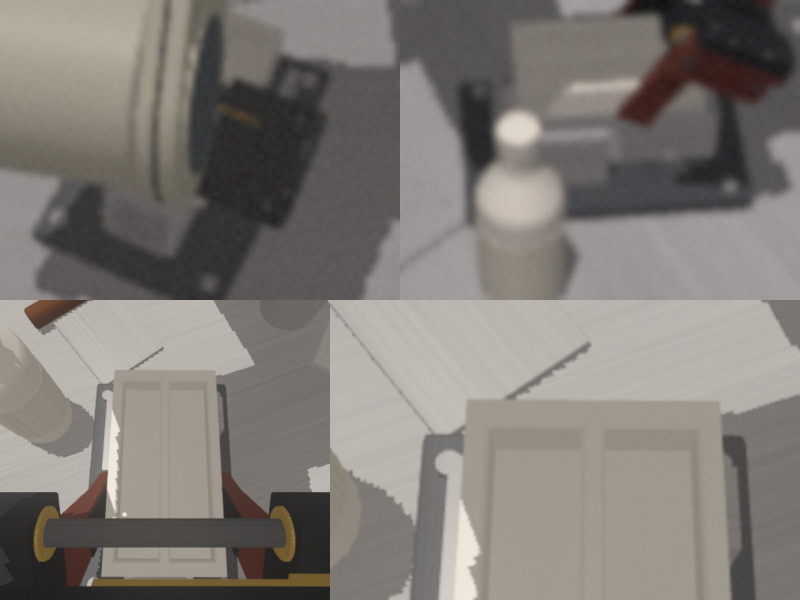

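The wrist crop shows the mould over the carrier. The base plate's far corners are near (230,112) and (401,113) in wrist pixels, and the bright side-stop strip lies just outside the mould's left edge. I'll compute the carrier's position relative to the tool.

```bash
python3 - <<'E'
from h import *
w=load('wrist3'); g=w['frame'].astype(int).mean(2); o=w['obs']; p=o['ee_pos']; Rt=Rtool(68.2,0)
def edges(v,a,b,k=6):
    d=np.diff(cv2.GaussianBlur(g.astype(np.float32),(3,3),0)[v,a:b]); return sorted((int(i)+a,int(d[i])) for i in np.argsort(-abs(d))[:k])
def loc(u,v,z): return (Rt.T@(onz(w,u,v,z)-p))[:2].round(1)
for v in (135,150,170,190):
    print(v,edges(v,215,265,8),edges(v,385,430,6))
for u in (240,395): 
    d=np.diff(g[95:130,u]); print('col',u,[(int(i)+95,int(d[i])) for i in np.argsort(-abs(d))[:4]])
print('far corners',loc(230.5,112,12),loc(400.7,113,12))
E
```

```text
135 [(226, -23), (227, -27), (228, -11), (240, 9), (241, 28), (242, 26), (249, -13), (250, -10)] [(388, -10), (389, -12), (395, -13), (396, -17), (401, 17), (402, 16)]
150 [(217, 21), (218, 21), (225, -27), (226, -28), (240, 31), (241, 24), (250, -24), (251, -25)] [(389, -12), (390, -12), (396, -14), (397, -17), (402, 18), (403, 16)]
170 [(238, 20), (239, 30), (240, 18), (246, 9), (247, 12), (257, -21), (258, -30), (259, -19)] [(390, -11), (391, -13), (397, -12), (398, -16), (403, 15), (404, 15)]
190 [(219, 20), (222, -24), (223, -16), (237, 31), (238, 29), (255, -25), (256, -30), (257, -14)] [(391, -21), (392, -30), (393, -18), (404, 11), (405, 17), (406, 10)]
col 240 [(111, -43), (120, 38), (110, -28), (119, 20)]
col 395 [(100, -42), (128, 26), (112, -25), (111, -17)]
far corners [115.5 -63.2] [115.2  57.6]
```

```bash
python3 - <<'E'
from h import *
w=load('wrist3'); o=w['obs']; p=o['ee_pos']; Rt=Rtool(68.2,0)
loc=lambda u,v,z:(Rt.T@(onz(w,u,v,z)-p))[:2].round(1)
for v,l,r,s in [(135,227,401.5,241.5),(150,225.7,402.5,240.5),(190,222.5,405,237.7)]:
    print('base',loc(l,v,12),loc(r,v,12),'stop outer',loc(s,v,57))
print('mould',loc(248.5,100,p[2]+12),loc(389.5,150,p[2]+12),loc(320,93,p[2]+12),'far base',loc(240,111,12),loc(395,112,12))
E
```

```text
base [ 97.6 -64.4] [98.1 57.2] stop outer [ 75.3 -43.5]
base [ 86.3 -64.4] [86.8 57.2] stop outer [ 66.2 -43.5]
base [ 57.4 -64.4] [57.9 57.1] stop outer [ 43.1 -43.5]
mould [ 74.8 -32.7] [50.2 30.6] [78.6  0.1] far base [116.4 -56.5] [116.   53.6]
```

The mould edges are parallel to the carrier. It sits about 2.6 mm from the side stop and about 7 mm from the end stop. I'll move it 2 mm away from the side stop, lower it, then feel for the floor.

```bash
python3 -m inch '[[[-2.5,1,4,0,0,0,50],[-5,2,8.5,0,0,0,50],[-7.5,2,13,0,0,0,50],[-9,2,15.5,0,0,0,50],[-9,2,15.5,0,0,0,50],[-9,2,15.5,0,0,0,50],[-9,2,15.5,0,0,0,50]]]'; python3 -m inch '[[[-0.5,0,0.9,0,0,0,50],[-1,0,1.7,0,0,0,50],[-1,0,1.7,0,0,0,50],[-1,0,1.7,0,0,0,50]]]'; python3 -m inch '[[[-0.5,0,0.9,0,0,0,50],[-0.5,0,0.9,0,0,0,50],[-0.5,0,0.9,0,0,0,50]]]'
```

```text
t: 10.3
ee_pos: [597.9, 18.2, 62.1]
orientation: [-0.492, -2.578, -0.133]
ft_force: [0.0, -0.2, -2.3]
width: 63.6
grasp_force: 30.0
t: 10.7
ee_pos: [597.9, 18.2, 60.2]
orientation: [-0.492, -2.578, -0.133]
ft_force: [-0.0, -0.3, -0.3]
width: 64.0
grasp_force: 30.0
t: 11.0
ee_pos: [597.9, 18.1, 60.2]
orientation: [-0.492, -2.577, -0.133]
ft_force: [-1.6, -0.5, 7.0]
width: 63.8
grasp_force: 29.9
```

```bash
python3 -m inch '[[[0.9,0,0.5,0,0,0,50],[1.7,0,1,0,0,0,50],[2.6,0,1.5,0,0,0,50],[3.5,0,2,0,0,0,50],[3.5,0,2,0,0,0,50],[3.5,0,2,0,0,0,50]]]'; python3 -m inch '[[[0.9,0,0.5,0,0,0,50],[1.7,0,1,0,0,0,50],[1.7,0,1,0,0,0,50]]]';  python3 -m inch '[[[0.9,0,0.5,0,0,0,50],[0.9,0,0.5,0,0,0,50],[0.9,0,0.5,0,0,0,50]]]'
```

```text
t: 11.6
ee_pos: [595.5, 19.4, 60.2]
orientation: [-0.493, -2.581, -0.133]
ft_force: [3.2, -1.8, 5.7]
width: 64.0
grasp_force: 30.0
t: 11.9
ee_pos: [594.1, 20.0, 60.2]
orientation: [-0.493, -2.582, -0.133]
ft_force: [5.6, -2.4, 5.0]
width: 63.8
grasp_force: 30.7
t: 12.2
ee_pos: [593.8, 20.2, 60.2]
orientation: [-0.493, -2.583, -0.133]
ft_force: [6.5, -3.3, 4.4]
width: 63.8
grasp_force: 31.7
```

```bash
python3 -m inch '[[[0.9,0,0.5,0,0,0,50],[1.7,0,1,0,0,0,50],[1.7,0,1,0,0,0,50]]]';  python3 -c "
from h import *
im=grab('wrist','w4'); o=im['obs']; p=o['ee_pos']; Rt=Rtool(68.2,0)
cv2.imwrite('pics/w4c.png',cv2.resize(im['frame'][60:300,180:460,::-1],(700,600),interpolation=cv2.INTER_CUBIC))"
```

```text
t: 12.5
ee_pos: [593.4, 20.3, 60.3]
orientation: [-0.493, -2.587, -0.133]
ft_force: [9.8, -4.8, 4.1]
width: 64.0
grasp_force: 33.5
```

View pics/w4c.png

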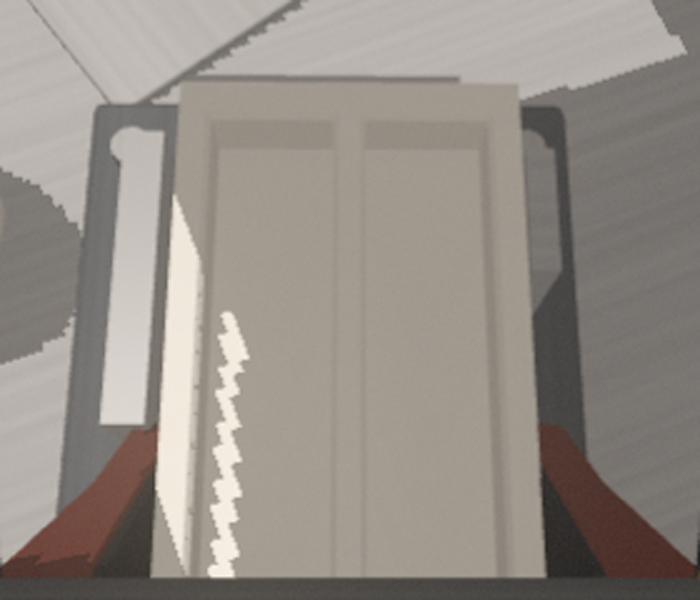

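The crop shows the mould's far end against the end stop (thin dark line at v≈77), with a gap of about 4 mm left to the bright side stop at crop (105–165, 140–420). Force rises with no further motion, so the end is home. Next I push sideways.

```bash
python3 -m inch '[[[-0.7,-1,-0.4,0,0,0,50],[-0.7,-2,-0.4,0,0,0,50],[-0.7,-3,-0.4,0,0,0,50],[-0.7,-3,-0.4,0,0,0,50],[-0.7,-3,-0.4,0,0,0,50]]]'; python3 -m inch '[[[0,-1,0,0,0,0,50],[0,-2,0,0,0,0,50],[0,-2,0,0,0,0,50],[0,-2,0,0,0,0,50]]]'; python3 -m inch '[[[0,-1,0,0,0,0,50],[0,-2,0,0,0,0,50],[0,-2,0,0,0,0,50]]]'
```

```text
t: 13.05
ee_pos: [593.3, 19.2, 60.3]
orientation: [-0.494, -2.586, -0.137]
ft_force: [11.6, 3.4, 3.8]
width: 63.8
grasp_force: 37.3
t: 13.45
ee_pos: [592.9, 17.7, 60.3]
orientation: [-0.494, -2.587, -0.138]
ft_force: [12.2, 4.7, 3.4]
width: 63.7
grasp_force: 38.0
t: 13.75
ee_pos: [592.2, 16.0, 60.3]
orientation: [-0.495, -2.587, -0.139]
ft_force: [12.8, 4.8, 2.5]
width: 64.0
grasp_force: 38.0
```

```bash
python3 -m inch '[[[0,-1,0,0,0,0,50],[0,-1,0,0,0,0,50],[0,-1,0,0,0,0,50]]]'; python3 -m inch '[[[0,-1,0,0,0,0,50],[0,-1,0,0,0,0,50],[0,-1,0,0,0,0,50]]]'; python3 -c "
from h import *
o=status.get_obs();print(o['moment'].round(2)); print(delta(o['ee_pos'],Rtool(68.2,30)))"
```

```text
t: 14.05
ee_pos: [591.9, 15.1, 60.3]
orientation: [-0.494, -2.587, -0.138]
ft_force: [12.6, 5.3, 1.6]
width: 63.8
grasp_force: 38.0
t: 14.35
ee_pos: [591.8, 14.8, 60.3]
orientation: [-0.495, -2.587, -0.14]
ft_force: [13.7, 8.2, 2.1]
width: 63.8
grasp_force: 37.7
[ 1.31 -1.77 -1.14]
[0.    0.    0.    0.006 0.009 0.004]
```

```bash
python3 -m inch '[[[-0.8,1,-0.5,0,0,0,50],[-1.3,2,-0.8,0,0,0,50],[-1.7,2.5,-1,0,0,0,50],[-1.7,2.5,-1,0,0,0,50]]]'; python3 -m inch '[[[0,0,0,0,0,0,78],[0,0,0,0,0,0,86],[0,0,0,0,0,0,92],[0,0,0,0,0,0,100],[0,0,0,0,0,0,100],[0,0,0,0,0,0,100]]]'; python3 -c "
from h import *
im=grab('wrist','w5'); grab('side','s5')"
```

```text
t: 14.75
ee_pos: [592.0, 15.0, 60.2]
orientation: [-0.493, -2.582, -0.135]
ft_force: [5.5, 1.9, 4.3]
width: 63.6
grasp_force: 35.0
t: 15.35
ee_pos: [589.1, 14.4, 58.8]
orientation: [-0.492, -2.576, -0.132]
ft_force: [0.2, 0.2, -0.8]
width: 87.4
grasp_force: 0.0
```

```bash
python3 -m inch '[[[0,0,-15,0,0,0,100],[0,0,-40,0,0,0,100],[0,0,-80,0,0,0,100],[0,0,-110,0,0,0,100],[0,0,-110,0,0,0,100],[0,0,-110,0,0,0,100]]]'; python3 -c "
from h import *
im=grab('wrist','w6')
cv2.imwrite('pics/w6c.png',cv2.resize(im['frame'][30:260,160:480,::-1],(800,575),interpolation=cv2.INTER_CUBIC))"
```

```text
t: 16.05
ee_pos: [641.0, -6.1, 154.9]
orientation: [-0.493, -2.579, -0.133]
ft_force: [-0.2, -0.6, -1.2]
width: 88.0
grasp_force: 0.0
```

View pics/w6c.png

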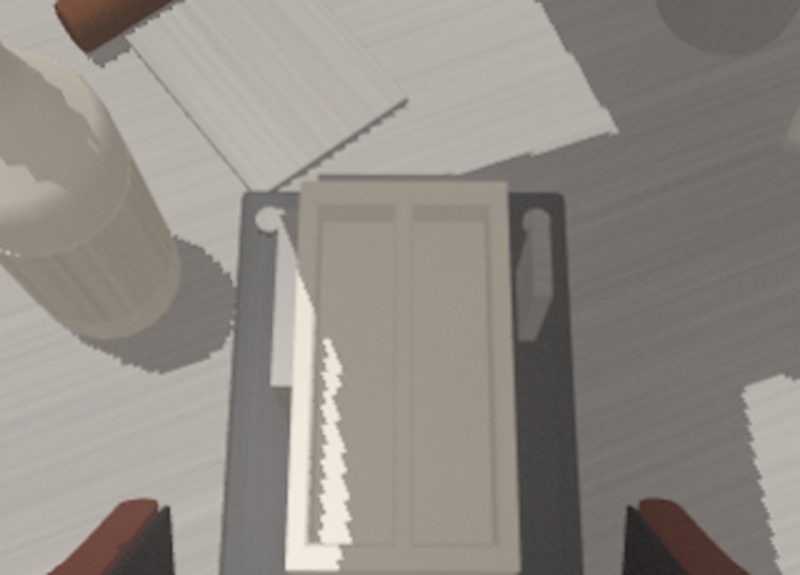

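The mould lies flat with the left edge against the side stop (stop top at crop (285,300)) and the far end at the end stop (v≈180). To make sure it is square, I'll nudge it with closed, vertical fingers, first on its end and then on its side.

```bash
python3 -c "
from h import *
ex=np.array([-.928,.371,0]);ey=np.array([-.371,-.928,0]);O=np.array([572.1,22.9,0])
print(delta(O-88*ex+[0,0,130],Rtool(68.2,0)))"
```

```text
[-2.4264e+01  1.4190e+00  1.3492e+01 -1.0000e-03 -5.2500e-01  3.0000e-03]
```

```bash
python3 -m inch '[[[-10,1,0,0,-0.12,0,50],[-20,1.4,5,0,-0.24,0,20],[-24.3,1.4,10,0,-0.36,0,0],[-24.3,1.4,13.5,0,-0.48,0,0],[-24.3,1.4,13.5,0,-0.525,0.003,0],[-24.3,1.4,13.5,0,-0.525,0.003,0],[-24.3,1.4,13.5,0,-0.525,0.003,0],[-24.3,1.4,13.5,0,-0.525,0.003,0],[-24.3,1.4,13.5,0,-0.525,0.003,0],[-24.3,1.4,13.5,0,-0.525,0.003,0]]]'; python3 -c "
from h import *
ex=np.array([-.928,.371,0]);ey=np.array([-.371,-.928,0]);O=np.array([572.1,22.9,0])
print(status.get_obs()['qpos'].round(2),delta(O-88*ex+[0,0,77],Rtool(68.2,0)))"
```

```text
t: 17.1
ee_pos: [654.8, -10.1, 130.1]
orientation: [0.594, 3.084, -0.001]
ft_force: [0.4, 0.4, -0.4]
width: 11.3
grasp_force: 0.0
[-0.03  0.6   1.63 -0.    0.92 -1.22] [ 1.1120e+00 -7.3000e-02  5.3098e+01 -0.0000e+00  1.0000e-03 -0.0000e+00]
```

```bash
python3 -m inch '[[[0,0,20,0,0,0,0],[0,0,40,0,0,0,0],[0,0,53,0,0,0,0],[0,0,53,0,0,0,0],[0,0,53,0,0,0,0],[5,0,53,0,0,0,0],[10,0,53,0,0,0,0],[12,0,53,0,0,0,0],[12,0,53,0,0,0,0]]]'; python3 -m inch '[[[2,0,0,0,0,0,0],[4,0,0,0,0,0,0],[4,0,0,0,0,0,0]]]';python3 -m inch '[[[2,0,0,0,0,0,0],[3,0,0,0,0,0,0],[3,0,0,0,0,0,0]]]'
```

```text
t: 18.0
ee_pos: [643.1, -5.2, 77.9]
orientation: [0.593, 3.084, -0.001]
ft_force: [0.1, -0.3, 0.1]
width: 0.6
grasp_force: 0.0
t: 18.3
ee_pos: [639.4, -3.8, 77.4]
orientation: [0.594, 3.084, -0.001]
ft_force: [0.4, 0.4, 0.1]
width: 0.7
grasp_force: 0.0
t: 18.6
ee_pos: [637.0, -2.8, 77.4]
orientation: [0.594, 3.084, -0.001]
ft_force: [0.5, -0.0, 0.2]
width: 0.5
grasp_force: 0.3
```

```bash
python3 -m inch '[[[1,0,0,0,0,0,0],[2,0,0,0,0,0,0],[2,0,0,0,0,0,0]]]';python3 -m inch '[[[1,0,0,0,0,0,0],[2,0,0,0,0,0,0],[2,0,0,0,0,0,0]]]';python3 -m inch '[[[1,0,0,0,0,0,0],[2,0,0,0,0,0,0],[2,0,0,0,0,0,0]]]'
```

```text
t: 18.9
ee_pos: [636.8, -2.6, 78.1]
orientation: [0.593, 3.08, -0.001]
ft_force: [5.3, -2.4, -0.4]
width: 0.4
grasp_force: 2.9
t: 19.2
ee_pos: [636.7, -2.3, 78.8]
orientation: [0.592, 3.076, -0.001]
ft_force: [8.4, -5.5, -1.5]
width: 0.6
grasp_force: 4.9
t: 19.5
ee_pos: [636.7, -2.1, 79.6]
orientation: [0.591, 3.072, -0.001]
ft_force: [12.4, -7.8, 1.3]
width: 0.4
grasp_force: 7.0
```

```bash
python3 -m inch '[[[-5,0,0,0,0,0,0],[-18,0,0,0,0,0,0],[-18,0,-20,0,0,0,0],[-18,0,-50,0,0,0,0],[-18,0,-50,0,0,0,0],[-18,0,-50,0,0,0,0]]]'; python3 -c "
from h import *
ex=np.array([-.928,.371,0]);ey=np.array([-.371,-.928,0]);O=np.array([572.1,22.9,0])
print(delta(O+8*ex-60*ey+[0,0,120],Rtool(68.2,0)),delta(O+8*ex-60*ey+[0,0,70],Rtool(68.2,0)))"
```

```text
t: 20.1
ee_pos: [648.3, -7.3, 127.6]
orientation: [0.594, 3.084, -0.001]
ft_force: [-0.2, 0.1, 0.3]
width: 0.4
grasp_force: 0.0
[ 8.9919e+01  5.9705e+01  7.4630e+00 -0.0000e+00  1.0000e-03  0.0000e+00] [ 8.9991e+01  5.9710e+01  5.7463e+01 -0.0000e+00  1.0000e-03  0.0000e+00]
```

```bash
python3 -m inch '[[[30,20,0,0,0,0,0],[60,40,0,0,0,0,0],[90,60,0,0,0,0,0],[90,60,0,0,0,0,0],[90,60,0,0,0,0,0],[90,60,25,0,0,0,0],[90,60,45,0,0,0,0],[90,60,57,0,0,0,0],[90,60,57,0,0,0,0],[90,60,57,0,0,0,0],[90,55,57,0,0,0,0],[90,51,57,0,0,0,0],[90,51,57,0,0,0,0]]]'; python3 -m inch '[[[0,-2,0,0,0,0,0],[0,-3,0,0,0,0,0],[0,-3,0,0,0,0,0]]]';python3 -m inch '[[[0,-2,0,0,0,0,0],[0,-3,0,0,0,0,0],[0,-3,0,0,0,0,0]]]'
```

```text
t: 21.4
ee_pos: [583.5, 72.9, 71.0]
orientation: [0.594, 3.083, -0.001]
ft_force: [-0.1, -0.4, -1.0]
width: 0.6
grasp_force: 0.0
t: 21.7
ee_pos: [582.3, 70.6, 70.4]
orientation: [0.594, 3.084, -0.001]
ft_force: [0.5, 0.1, -0.4]
width: 0.3
grasp_force: 0.0
t: 22.0
ee_pos: [581.1, 67.8, 70.2]
orientation: [0.594, 3.084, -0.001]
ft_force: [-0.3, -0.2, 0.4]
width: 0.2
grasp_force: 0.0
```

```bash
python3 -m inch '[[[0,-1,0,0,0,0,0],[0,-2,0,0,0,0,0],[0,-2,0,0,0,0,0]]]'; python3 -m inch '[[[0,-1,0,0,0,0,0],[0,-2,0,0,0,0,0],[0,-2,0,0,0,0,0]]]';python3 -m inch '[[[0,-1,0,0,0,0,0],[0,-2,0,0,0,0,0],[0,-2,0,0,0,0,0]]]'
```

```text
t: 22.3
ee_pos: [580.4, 66.0, 70.3]
orientation: [0.594, 3.084, -0.001]
ft_force: [0.3, -0.6, -0.5]
width: 0.4
grasp_force: 0.0
t: 22.6
ee_pos: [579.9, 64.2, 70.3]
orientation: [0.594, 3.083, -0.0]
ft_force: [1.4, 0.6, -1.1]
width: -0.0
grasp_force: 0.4
t: 22.9
ee_pos: [580.1, 63.9, 70.9]
orientation: [0.595, 3.081, 0.003]
ft_force: [1.6, 9.7, 0.0]
width: 0.4
grasp_force: 4.8
```

```bash
python3 -m inch '[[[0,-1,0,0,0,0,0],[0,-2,0,0,0,0,0],[0,-2,0,0,0,0,0]]]'; python3 -m inch '[[[0,5,0,0,0,0,0],[0,20,0,0,0,0,0],[0,20,-30,0,0,0,0],[0,20,-80,0,0,0,0],[-40,-20,-120,0,0,0,0],[-80,-50,-120,0,0,0,0],[-80,-65,-120,0,0,0,0],[-80,-65,-120,0,0,0,0],[-80,-65,-120,0,0,0,0],[-80,-65,-120,0,0,0,0]]]'; python3 -c "
from h import *
im=grab('wrist','w7'); grab('scene','sc7'); grab('side','sd7')
a=cv2.resize(im['frame'][:,:,::-1],(800,500)); cv2.imwrite('pics/w7c.png',a)"
```

```text
t: 23.2
ee_pos: [580.4, 63.5, 71.4]
orientation: [0.595, 3.079, 0.007]
ft_force: [4.2, 19.0, 1.5]
width: 0.4
grasp_force: 9.0
t: 24.2
ee_pos: [627.7, -28.4, 189.8]
orientation: [-0.593, -3.085, 0.001]
ft_force: [-0.5, 0.4, 0.2]
width: 0.5
grasp_force: 0.0
```

View pics/w7c.png

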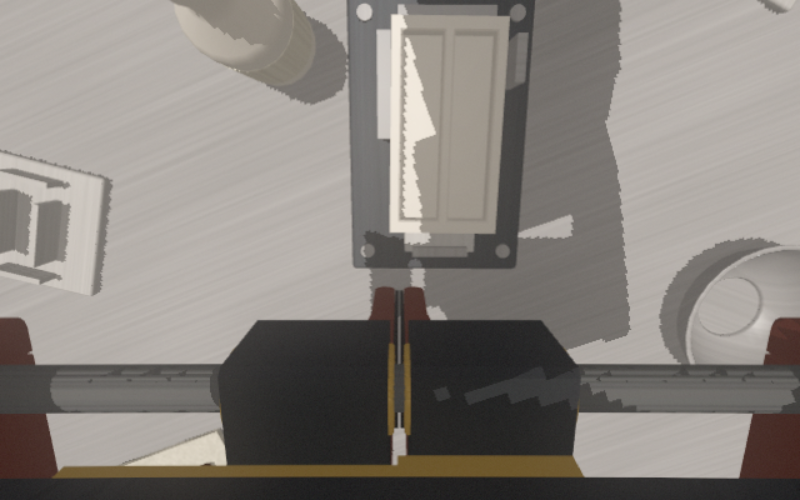

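The wrist view shows the mould in the pocket: its left edge is on the side stop (x≈390), its far end at the end stop (v≈14), and the end lip is free at (440,247). A quick numeric squareness check follows.

```bash
python3 - <<'E'
from h import *
w=load('w7'); g=cv2.GaussianBlur(w['frame'].astype(np.float32).mean(2),(3,3),0); Rt=Rtool(68.2,0); p=w['obs']['ee_pos']
def edge(u0,z,sgn,rows,half=6,horiz=False):
    P=[]
    for v in rows:
        c=u0(v); a=int(c)-half
        line=g[a:a+2*half,v] if horiz else g[v,a:a+2*half]
        d=np.diff(line)*sgn; i=np.argmax(d); s=a+i+.5
        if 0<i<len(d)-1: den=d[i-1]-2*d[i]+d[i+1]; s+=.5*(d[i-1]-d[i+1])/den if den else 0
        P.append((Rt.T@(onz(w,*((v,s) if horiz else (s,v)),z)-p))[:2])
    P=np.array(P); i=(1,0) if horiz else (0,1); k=np.polyfit(P[:,i[0]],P[:,i[1]],1); r=P[:,i[1]]-np.polyval(k,P[:,i[0]]); ok=abs(r)<.6
    k=np.polyfit(P[ok,i[0]],P[ok,i[1]],1); print(np.degrees(np.arctan(k[0])).round(2),P[ok].mean(0).round(1),ok.sum(),len(P))
L=lambda a,b:(lambda v:a[0]+(b[0]-a[0])*(v-a[1])/(b[1]-a[1]))
s=.8
print('mould left');edge(L((391*s,15*s),(390*s,233*s)),69,1,range(118,182,4))
print('mould right');edge(L((509*s,15*s),(496*s,233*s)),69,-1,range(20,182,4))
print('base left');edge(L((348*s,0),(353*s,267*s)),12,-1,range(95,205,5))
print('base right');edge(L((533*s,0),(517*s,267*s)),12,1,range(10,205,5))
print('stop outer');edge(lambda v:377*s,57,1,range(30,108,4))
print('mould near end');edge(lambda v:233*s,69,-1,range(345,394,4),horiz=True)
print('mould far end');edge(lambda v:14*s,69,1,range(322,400,4),horiz=True)
print('base near end');edge(lambda v:267*s,12,1,range(350,408,4),horiz=True)
E
```

```text
mould left
0.67 [40.7 -5.7] 16 16
mould right
0.66 [73.8 58.6] 41 41
base left
0.12 [ 35.3 -35. ] 22 22
base right
0.19 [70.9 87.6] 39 39
stop outer
0.03 [ 97.5 -13.3] 20 20
mould near end
-0.55 [12.1 37.7] 13 13
mould far end
-0.72 [131.8  30. ] 18 20
base near end
-0.25 [-26.4  55.3] 15 15
```

The mould is yawed about 0.5°, with its end-stop corner about 0.6 mm off the side stop. I'll push its side again further forward, at carrier x≈+30 above the low lip, so the torque closes that corner.

```bash
python3 -c "
from h import *
ex=np.array([-.928,.371,0]);ey=np.array([-.371,-.928,0]);O=np.array([572.1,22.9,0])
print(delta(O+32*ex-58*ey+[0,0,130],Rtool(68.2,0)),delta(O+32*ex-50*ey+[0,0,75],Rtool(68.2,0)))"
```

```text
[ 1.02633e+02  8.49130e+01  5.99190e+01 -1.00000e-03  0.00000e+00
  2.00000e-03] [ 1.02658e+02  7.69480e+01  1.14923e+02 -1.00000e-03  0.00000e+00
  2.00000e-03]
```

```bash
python3 -m inch '[[[35,28,20,0,0,0,0],[70,56,40,0,0,0,0],[102.6,85,60,0,0,0.002,0],[102.6,85,60,0,0,0.002,0],[102.6,85,60,0,0,0.002,0],[102.6,85,80,0,0,0.002,0],[102.6,85,100,0,0,0.002,0],[102.6,85,115,0,0,0.002,0],[102.6,85,115,0,0,0.002,0],[102.6,85,115,0,0,0.002,0],[102.6,80,115,0,0,0.002,0],[102.6,75,115,0,0,0.002,0],[102.6,72,115,0,0,0.002,0],[102.6,72,115,0,0,0.002,0]]]'; python3 -m inch '[[[0,-1,0,0,0,0,0],[0,-2,0,0,0,0,0],[0,-3,0,0,0,0,0],[0,-3,0,0,0,0,0]]]'; python3 -m inch '[[[0,-1,0,0,0,0,0],[0,-2,0,0,0,0,0],[0,-2,0,0,0,0,0]]]'
```

```text
t: 25.75
ee_pos: [559.8, 74.9, 75.7]
orientation: [0.598, 3.083, -0.001]
ft_force: [0.3, 0.6, 0.1]
width: 0.5
grasp_force: 0.0
t: 26.15
ee_pos: [558.7, 72.8, 75.3]
orientation: [0.597, 3.083, -0.0]
ft_force: [-1.5, 1.3, 0.8]
width: 0.7
grasp_force: 1.0
t: 26.45
ee_pos: [558.5, 72.6, 75.6]
orientation: [0.598, 3.082, 0.004]
ft_force: [-0.5, 12.9, 1.5]
width: 0.2
grasp_force: 5.6
```

```bash
python3 -m inch '[[[0,-1,0,0,0,0,0],[0,-2,0,0,0,0,0],[0,-2,0,0,0,0,0]]]'; python3 -m inch '[[[0,5,0,0,0,0,0],[0,15,0,0,0,0,0],[0,15,-40,0,0,0,0],[0,15,-80,0,0,0,0],[-50,-30,-114,0,0,0,0],[-102,-72,-114,0,0,0,0],[-102,-72,-114,0,0,0,0],[-102,-72,-114,0,0,0,0],[-102,-72,-114,0,0,0,0],[-102,-72,-114,0,0,0,0]]]'
cat > chk.py <<'E'
import sys
from h import *
w=grab('wrist',sys.argv[1]); g=cv2.GaussianBlur(w['frame'].astype(np.float32).mean(2),(3,3),0); Rt=Rtool(68.2,0); p=w['obs']['ee_pos']
iRt=Rt
def edge(A,B,z,sgn,fr,horiz=False,half=6):
    # A,B: endpoints in tool-levelled local coords; sample, search +-half px
    P=[]
    for t in np.linspace(*fr,20):
        q=proj(w,p+iRt@np.r_[np.array(A)+(np.array(B)-A)*t,z-p[2]]); u,v=q
        if not(8<u<630 and 8<v<390): continue
        ui,vi=int(round(u)),int(round(v)); a=(vi if horiz else ui)-half
        if a<0: continue
        line=g[a:a+2*half,ui] if horiz else g[vi,a:a+2*half]
        d=np.diff(line)*sgn; i=np.argmax(d); s=a+i+.5
        if 0<i<len(d)-1: den=d[i-1]-2*d[i]+d[i+1]; s+=.5*(d[i-1]-d[i+1])/den if den else 0
        P.append((iRt.T@(onz(w,*((ui,s) if horiz else (s,vi)),z)-p))[:2])
    P=np.array(P); i=(1,0) if horiz else (0,1); x,y=P[:,i[0]],P[:,i[1]]
    r=y-np.median(y); k=np.polyfit(x,y,1); ok=abs(y-np.polyval(k,x))<.6; k=np.polyfit(x[ok],y[ok],1)
    return np.degrees(np.arctan(k[0])).round(2),P[ok].mean(0).round(1),int(ok.sum())
dx,dy=[float(a) for a in sys.argv[2:4]]  # shift of tool relative to w7 pose in local frame
o=np.array([dx,dy])
f=lambda n,a,b,*k,**q:print(n,edge(np.array(a)-o,np.array(b)-o,*k,**q))
f('mould L',(12,-6),(132,-4.6),69,1,(.05,.45)); f('mould R',(12,57.9),(132,59.3),69,-1,(.05,.95))
f('base L',(-26,-35),(100,-35),12,-1,(.1,.9)); f('base R',(-26,87.3),(150,87.7),12,1,(.1,.9))
f('stop outer',(68,-13.3),(126,-13.3),57,1,(.1,.9))
f('mould near',(12.2,-2),(11.8,58),69,-1,(.1,.9),horiz=True); f('mould far',(132,-2),(131.6,58),69,1,(.1,.9),horiz=True)
f('base near',(-26.4,-28),(-26.4,80),12,1,(.1,.9),horiz=True)
E
python3 -c "
from h import *
p=load('w7')['obs']['ee_pos']; o=status.get_obs(); print((Rtool(68.2,0).T@(o['ee_pos']-p)).round(2))"
```

```text
t: 26.75
ee_pos: [558.4, 72.4, 76.0]
orientation: [0.599, 3.081, 0.007]
ft_force: [-0.2, 22.4, 2.6]
width: 0.5
grasp_force: 10.2
t: 27.75
ee_pos: [624.0, -35.1, 188.7]
orientation: [-0.596, -3.084, 0.001]
ft_force: [-0.4, -0.2, 0.6]
width: 0.7
grasp_force: 0.0
[ 0.94 -7.61  1.07]
```

```bash
python3 chk.py w8 0.9 -7.6
```

```text
mould L (np.float64(-0.57), array([-15.4,  24. ]), 2)Traceback (most recent call last):
  File "chk.py", line 23, in <module>
    f('mould L',(12,-6),(132,-4.6),69,1,(.05,.45)); f('mould R',(12,57.9),(132,59.3),69,-1,(.05,.95))
                                                    ~^^^^^^^^^^^^^^^^^^^^^^^^^^^^^^^^^^^^^^^^^^^^^^^^
  File "chk.py", line 22, in <lambda>
    f=lambda n,a,b,*k,**q:print(n,edge(np.array(a)-o,np.array(b)-o,*k,**q))
                                  ~~~~^^^^^^^^^^^^^^^^^^^^^^^^^^^^^^^^^^^^
  File "chk.py", line 17, in edge
    P=np.array(P); i=(1,0) if horiz else (0,1); x,y=P[:,i[0]],P[:,i[1]]
                                                    ~^^^^^^^^
IndexError: too many indices for array: array is 1-dimensional, but 2 were indexed
```

```bash
sed -i 's/,z-p\[2\]\])/,p[2]-z])/' chk.py; python3 chk.py w9 0.9 -7.6
```

```text
mould L (np.float64(0.22), array([41.1,  1.7]), 20)
mould R (np.float64(0.31), array([71.1, 65.9]), 20)
base L (np.float64(0.05), array([ 36.2, -27.7]), 20)
base R (np.float64(0.2), array([61.1, 94.9]), 20)
stop outer (np.float64(0.3), array([96.1, -6. ]), 20)
mould near (np.float64(-0.13), array([11.4, 45.6]), 12)
mould far (np.float64(-0.32), array([131. ,  35.6]), 20)
base near (np.float64(-0.26), array([-27.4,  33.7]), 20)
```

The mould is now parallel to the stop and base to within about 0.1–0.2°. I'll give one last light push on the end to make sure it is still on the end stop after the rotation.

```bash
python3 -c "
from h import *
ex=np.array([-.928,.371,0]);O=np.array([572.1,22.9,0])
print(delta(O-82*ex+[0,0,120],Rtool(68.2,0)),delta(O-71.5*ex+[0,0,77],Rtool(68.2,0)))"
```

```text
[-1.2316e+01  3.4179e+01  6.8890e+01 -1.0000e-03 -0.0000e+00 -1.0000e-03] [-1.82900e+00  3.42000e+01  1.11892e+02 -1.00000e-03 -0.00000e+00
 -1.00000e-03]
```

```bash
python3 -m inch '[[[-12.5,34,30,0,0,0,0],[-12.5,34,60,0,0,0,0],[-12.5,34,69,0,0,0,0],[-12.5,34,90,0,0,0,0],[-12.5,34,112,0,0,0,0],[-12.5,34,112,0,0,0,0],[-12.5,34,112,0,0,0,0],[-7,34,112,0,0,0,0],[-2,34,112,0,0,0,0],[-2,34,112,0,0,0,0]]]'; python3 -m inch '[[[1,0,0,0,0,0,0],[2,0,0,0,0,0,0],[3,0,0,0,0,0,0],[3,0,0,0,0,0,0]]]'; python3 -m inch '[[[1,0,0,0,0,0,0],[2,0,0,0,0,0,0],[2,0,0,0,0,0,0]]]'; python3 -m inch '[[[1,0,0,0,0,0,0],[2,0,0,0,0,0,0],[2,0,0,0,0,0,0]]]'
```

```text
t: 28.85
ee_pos: [639.0, -4.9, 78.3]
orientation: [0.596, 3.083, -0.001]
ft_force: [-0.0, -0.1, 1.0]
width: 0.4
grasp_force: 0.0
t: 29.25
ee_pos: [636.8, -4.0, 77.4]
orientation: [0.597, 3.083, -0.001]
ft_force: [-0.4, -0.0, -0.3]
width: 0.7
grasp_force: 0.0
t: 29.55
ee_pos: [636.3, -3.5, 77.9]
orientation: [0.596, 3.08, -0.0]
ft_force: [5.6, -0.7, -1.5]
width: 0.3
grasp_force: 2.5
t: 29.85
ee_pos: [636.3, -3.4, 78.6]
orientation: [0.595, 3.076, -0.0]
ft_force: [8.0, -4.4, -0.7]
width: 0.5
grasp_force: 4.6
```

```bash
python3 -m inch '[[[-5,0,0,0,0,0,0],[-16,0,0,0,0,0,0],[-16,0,-40,0,0,0,0],[-16,-15,-80,0,0,0,0],[-5,-34,-112,0,0,0,0],[-5,-34,-112,0,0,0,0],[-5,-34,-112,0,0,0,0],[-5,-34,-112,0,0,0,0]]]'; python3 -c "
from h import *
p=load('w7')['obs']['ee_pos']; o=status.get_obs(); print(d:=(Rtool(68.2,0).T@(o['ee_pos']-p)).round(2))
import subprocess; print(subprocess.run(['python3','chk.py','w10',str(d[0]),str(d[1])],capture_output=True,text=True).stdout)"
```

```text
t: 30.65
ee_pos: [624.4, -35.6, 188.1]
orientation: [-0.597, -3.083, 0.001]
ft_force: [0.4, 0.5, -0.7]
width: 0.4
grasp_force: 0.0
[ 0.31 -7.94  1.72]
mould L (np.float64(0.11), array([41.7,  2.6]), 20)
mould R (np.float64(0.07), array([71.7, 66.7]), 20)
base L (np.float64(0.02), array([ 36.6, -27.1]), 20)
base R (np.float64(0.29), array([61.6, 95.5]), 20)
stop outer (np.float64(0.18), array([96.7, -5.4]), 20)
mould near (np.float64(-0.03), array([12.3, 38.2]), 18)
mould far (np.float64(-0.3), array([131.9,  35.9]), 20)
base near (np.float64(-0.17), array([-26.7,  35.2]), 19)
```

```bash
python3 -c "
from workcell import ctrl
print(ctrl.close_job())"
```

```text
the job is handed in; nothing more can be done
None
```

The bar mould lies flat in the filling carrier with its cavities up and is let go; by the last camera check it sits against both stops and square to them within about 0.2°, and the job was handed in at about 31 s.

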